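# Close the slow cooker and fit the probe thermometer through its lid

## Task

The potatoes are in the slow cooker: put the cream lid on it, properly seated, with the lid's red probe port on the same side as the cooker's control dial. Then take the probe thermometer out of its stand and push its probe through the port until the thermometer's shoulder sits on the port, and let go. Leave the other things on the worktop where they are.

Things in the scene. Friction and masses are not known exactly. Their poses are not given: they have to be found in the camera images.
- cooker: Round steel slow cooker, open at the top, fixed; 200 mm across, black lug handles out to 119 mm from the axis at its +y and -y sides, 72 mm up. Origin: centre of its underside, z up. The front with the grey control dial (out to 119 mm, 52 mm up) looks along its -x. Black crock rim: flat, 100 mm above the origin, radius 84.5 inside, 98 outside. Inside, potatoes up to 50 mm; the middle is free.
- lid: Loose cream enamel lid with a steel rim, shallow cone 189 mm across, 0.35 kg, lying right way up on the worktop. Origin: centre of its underside, z up. A bead under it (radius 80.5 mm, z 0 to 10 mm) drops into the crock; 4 mm play; the rim (underside at z 10 mm) rests on the crock's rim: seated, its origin is 90 mm above the cooker's. The cone rises from z 13 mm at the rim to 41 mm at the knob.
- knob (a point): Black round knob on the lid, 34 mm in diameter, from 50 to 72 mm above the lid's origin on its axis; this point is in the middle of the knob, 60.5 mm above the lid's origin.
- port: Red silicone tube 29 mm in diameter, 36 mm long, fixed in the lid's slope. Origin: centre of its mouth, 57 mm from the lid's axis towards the lid's -x, 45 mm above the lid's origin. Its z points out of the mouth along the bore, leaning 0.42 rad (24 degrees) from the lid's z towards the lid's -x. The mouth is a funnel 21 mm across, narrowing in 8 mm to a 9 mm bore; shoulder seats on its rim.
- thermometer: 163 mm long, 0.07 kg, upright in its stand. Origin: centre of the white shoulder's underside (27 mm across), z along its axis to the handle. Probe 7 mm thick down to z -100 mm, the tip tapered; a 17 mm wide cone 9 mm long under the shoulder fits the funnel. Blue grip 23 mm thick, z 5 to 49 mm; white cap 32 mm across to z 63 mm. Fully home, its origin is at the port's and the z axes agree.
- stand: Upright aluminium stand of the thermometer, fixed to the worktop: foot 72 mm in diameter, column 33 mm in diameter, 112 mm high, with a 12 mm bore in which the probe hangs; the shoulder rests on its top. Origin: centre of the underside.
- recipe_pad: Note pad, 148 x 109 x 13 mm; bystander. Origin: centre of the underside.
- lemon: Lemon, 67 mm long, 54 mm thick; bystander. Origin: underside of its middle.
- butter: Packet of butter, 73 x 102 x 37 mm; bystander. Origin: centre of the underside.
Not all that is in view belongs to the job. What is shaped like the thermometer but yellow is not meant.

How it is judged:
On the way:
1. the lid is seated on the cooker, its port on the dial's side (horizontal distance between lid and cooker below 0.007 m and z of lid in the frame of cooker between 0.086 and 0.0925 m and angle between lid's own z axis and vertical below 0.04 rad and x of port in the frame of cooker below -0.038 m), for 0.2 s.
At the end, for the whole second after the job is handed in: Lid level on the crock rim: centred within 7 mm, origin 86 to 92.5 mm above the cooker's, tilt under 0.04 rad, port at least 38 mm to the dial's side of the cooker's axis. Thermometer in the port: shoulder within 5 mm of the mouth's centre, axes within 0.12 rad. Both at rest (all of step 1 and distance between thermometer and port below 0.005 m and angle between the z axis of thermometer and the z axis of port, either way round below 0.12 rad and linear speed of each of thermometer, lid below 0.02 m/s); the robot touches nothing.
It fails at once if a bystander (butter, note pad, lemon) is moved by more than 30 mm (distance of any of butter, recipe_pad, lemon from where it was at the start of the episode above 0.03 m).
It also fails if it takes over 61 s, if anything falls off the work surface, if the arm or the gripper's body presses on something with over 40 N, if the wrist force passes 120 N, or if a joint passes its speed limit or range.

## Robot

A 7-joint arm with a two-finger parallel gripper is mounted at the origin on a cart in front of the work surface, level with it; the furniture and walls round the work are solid. World frame = base frame: x ahead of the robot, y to its left, z up, the work surface at z = 0. Lengths are in m, angles in rad, forces in N, time in s.
With the tool pointing down it reaches from about 0.4 to 0.875 m from the base axis. Payload 6.5 kg.
Tool frame: the origin (TCP) lies at the very end of the fingers, on their centre line; the grasp point (between the pads) lies 19 mm behind it; z points along the fingers, y is the line along which they close (so a half turn about z gives the same grasp; the last joint's range is limited). The gripper opens to 88 mm and grips with 3 to 60 N. Pads are 18 mm wide; open, the fingers measure 123 mm over their backs; the gripper's body (75 mm by 187 mm) begins 45 mm behind the grasp point.
Start: joints at [-1.224, 0.536, -0.004, 1.538, 0.003, 1.067, -0.071], TCP at [0.261, 0.595, 0.239] pointing down, gripper open.
Joint ranges: [-2.7, 2.7], [-0.37, 2.16], [-1.27, 1.26], [0.24, 2.4], [-1.31, 4.45], [0.19, 1.91], [-2.76, 2.76]. Speed limits (rad/s): [2.39, 2.39, 3.14, 3.14, 3.14, 3.14, 3.14].

## Interface

Orientations are given as [roll, pitch, yaw] about the fixed x, y, z axes, in that order (R = Rz(yaw) Ry(pitch) Rx(roll)).
In Python, from station import manip, planner, status, viewer, spotter gives the robot as it stands. The module is installed in compiled form; this text tells all that it offers. Calls block until the motion is done:
- manip.move_ptp(position, orientation): joint-space move of the TCP to a pose.
- manip.servo_line(position, orientation=None, speed=0.15): straight line of the TCP; orientation=None keeps the orientation; speed is the mean speed in m/s.
- manip.move_j(angles): joint-space move.
- manip.gripper_to(opening, effort=None): finger opening in m; effort is the grip in N (None keeps the last); returns when the fingers have stopped.
- manip.wait(seconds).
- planner.solve_ik(position, orientation): joint angles nearest the present ones, or None.
- status.state(): the state.
- viewer.capture(name): name is "side" or "top"; returns the picture (420x560x3 uint8, blue, green, red); there is no depth.
- viewer.calibration(name): a dict with "vfov" (degrees; the focal length in pixels is half the picture's height over the tangent of half this angle, whatever the lens; pixels are square), "cx", "cy" (the principal point, pixels), "R" (3x3) and "t" (3): a world point X has camera coordinates R X + t. Camera axes: x right, y down, z forward; pixel columns grow to the right and rows downward; lengths in m; the calibration is good to about 2 mm. A picture is of the moment at which its call begins. calibration takes no time and is no camera call.
A pose or a line that the arm cannot do raises manip.IKError and nothing moves.
- manip.job_done(): hands the job in; it is judged then, once.
Trained networks look in the newest picture that a camera, given by its name, has taken for a name from the list of things; names that differ only in an ending like _2 or _b are one class to them, and where a whole thing is asked for, a point or a joint stands for the part that bears it (a point fixed in the world has none). Each returns a list of dicts, best first, with "p" (0 to 1); they miss things now and then, are a little off and sometimes report something else, mostly with a low value. They report only what shows in the picture. A call takes as long as a camera call. They do not tell look-alikes from the thing itself.
- spotter.silhouettes(camera, name): "pixels" (420x560 bool, what is visible of it) and "box" ([centre column, centre row, width, height] in pixels, round what is visible of it).
- spotter.spot_point(camera, name): "position" ([column, row] in pixels: a listed point, or the origin of a listed thing).
The state is a dict: "clock": time; "joint_positions": joint angles; "qd": joint speeds; "joint_efforts": joint torques, N m; "tcp_pos": TCP position; "eef_rot": TCP orientation; "contact_force": force on the tool from outside, world axes, zero at the start; "wrist_torque": the same for the moment, N m; "finger_gap": finger opening in m; "finger_force": force on a finger pad.
Only numpy, scipy, OpenCV 4.12 (cv2) and the standard library are available. Lean on these libraries where they do the work, as an engineer would, in place of code of your own. Each camera call takes 0.05 s, during which the arm holds its last target. There are 200 camera calls.

## Working session

There is one attempt and no reset: what is moved stays moved. The work goes in short steps, each a Python script; the robot and the scene stay as the last script left them, time stands still between calls to the robot, and variables do not carry over. Pictures are saved under pics/ and viewed, at most 11 in all, crops included, and the job is handed in when it is done.

```bash
mkdir -p pics; cat > h.py <<'E'
import numpy as np, cv2
from station import manip, planner, status, viewer, spotter
def K(n):
    c=viewer.calibration(n); f=210/np.tan(np.radians(c["vfov"])/2)
    return f,c["cx"],c["cy"],np.array(c["R"]),np.array(c["t"])
def proj(n,X):
    f,cx,cy,R,t=K(n); p=np.atleast_2d(X)@R.T+t
    return np.c_[cx+f*p[:,0]/p[:,2],cy+f*p[:,1]/p[:,2]]
def ray(n,uv):
    f,cx,cy,R,t=K(n); d=R.T@np.array([(uv[0]-cx)/f,(uv[1]-cy)/f,1]); return -R.T@t,d/np.linalg.norm(d)
def onz(n,uv,z):
    o,d=ray(n,uv); return o+d*(z-o[2])/d[2]
def tri(a,b):
    (o1,d1),(o2,d2)=ray("top",a),ray("side",b)
    s=np.linalg.lstsq(np.c_[d1,-d2],o2-o1,rcond=None)[0]
    p,q=o1+s[0]*d1,o2+s[1]*d2
    return (p+q)/2,np.linalg.norm(p-q)
E
python3 - <<'E'
from h import *
np.set_printoptions(precision=3,suppress=True)
for n in("top","side"):
    cv2.imwrite(f"pics/{n}0.png",viewer.capture(n)); c=viewer.calibration(n); print(n,c, -np.array(c["R"]).T@np.array(c["t"]))
    for k in["cooker","lid","knob","port","thermometer","stand","lemon","butter","recipe_pad"]:
        for d in spotter.spot_point(n,k): print(n,k,round(d["p"],2),np.array(d["position"]))
print(status.state())
E
```

```text
top {'vfov': 54.163021442550864, 'cx': 287.55470089574237, 'cy': 203.96301691968867, 'R': array([[-0.016, -1.   , -0.024],
       [-0.982,  0.02 , -0.185],
       [ 0.186,  0.02 , -0.982]]), 't': array([0.122, 0.547, 0.981])} [0.357 0.09  1.068]
top cooker 0.88 [288.4 196.3]
top lid 0.95 [415.2 224.8]
top lid 0.54 [166.  213.3]
top knob 0.94 [418.2 220.1]
top port 0.52 [417.6 245.7]
top thermometer 0.7 [152.9 205.2]
top thermometer 0.64 [179.3 246. ]
top stand 0.59 [166.7 215.1]
top lemon 0.57 [231.3 252.4]
top butter 0.82 [357.9 153.8]
top recipe_pad 0.69 [416.  158.7]
side {'vfov': 42.83792155696036, 'cx': 280.87317114101955, 'cy': 207.34750103004066, 'R': array([[-0.98 , -0.199,  0.016],
       [-0.093,  0.381, -0.92 ],
       [ 0.177, -0.903, -0.392]]), 't': array([0.543, 0.115, 1.359])} [0.302 1.291 0.63 ]
side cooker 0.63 [259.6 247.4]
side lid 0.96 [312.  200.4]
side lid 0.3 [235.3 217.5]
side knob 0.97 [315.1 187. ]
side port 0.6 [332.6 194.9]
side thermometer 0.68 [296.7 269.8]
side thermometer 0.6 [244.6 275.9]
side stand 0.97 [242.3 321.9]
side stand 0.41 [332.1 191.6]
side lemon 0.69 [310.6 286.6]
side butter 0.59 [235.8 219.3]
side recipe_pad 0.67 [252.8 194.3]
{'clock': 1.0, 'joint_positions': array([-1.224,  0.536, -0.004,  1.538,  0.003,  1.067, -0.071]), 'qd': array([-0.   ,  0.   ,  0.   ,  0.001, -0.   ,  0.001, -0.001]), 'joint_efforts': array([  0.001, -57.09 ,   0.99 , -25.192,  -0.056,   0.011,   0.   ]), 'tcp_pos': array([0.261, 0.595, 0.239]), 'eef_rot': array([-3.142,  0.   ,  2.729]), 'contact_force': array([-0.999,  0.36 , -0.063]), 'wrist_torque': array([ 0.041, -0.009,  0.022]), 'finger_force': 0.0, 'finger_gap': 0.08835493607591131}
```

View pics/top0.png

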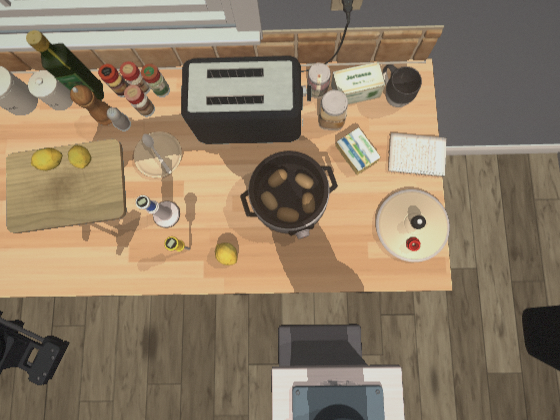

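View pics/side0.png

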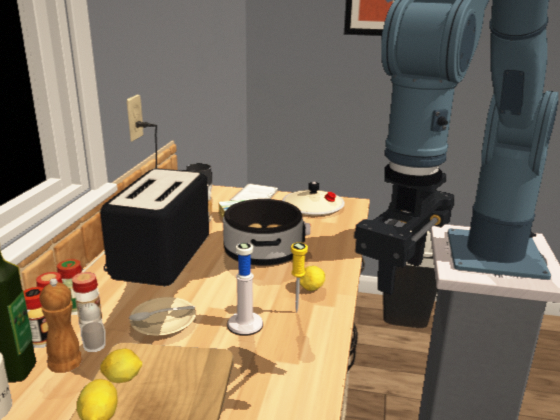

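```bash
cat >> h.py <<'E'
def best(n,k):
    d=spotter.spot_point(n,k); return np.array(d[0]["position"]) if d else None
def circ(c,r,m=90):
    a=np.linspace(0,2*np.pi,m); return np.c_[c[0]+r*np.cos(a),c[1]+r*np.sin(a),np.full(m,c[2])]
E
python3 - <<'E'
from h import *
np.set_printoptions(precision=3,suppress=True)
for n in("top","side"): viewer.capture(n)
for k in["cooker","lid","knob","port","stand","thermometer"]:
    a,b=best("top",k),best("side",k)
    if k=="thermometer": a,b=[np.array(min((d["position"] for d in spotter.spot_point(n,k)),key=lambda p:p[0])) for n in("top","side")]
    print(k,a,b,*tri(a,b))
from scipy.optimize import minimize
# lid: fit outer circle by silhouettes
for k,r,z in(("lid",.0945,.012),):
  for n in("top","side"):
    s=spotter.silhouettes(n,k)[0]; m=s["pixels"]; print(n,k,s["p"],s["box"],m.sum())
    c0=onz(n,s["box"][:2],z)
    def cost(p):
        q=np.zeros(m.shape,np.uint8); cv2.fillPoly(q,[np.round(proj(n,circ([*p,z],r))*16).astype(np.int32)],1,shift=4)
        return (q.astype(bool)^m).sum()
    o=minimize(cost,c0[:2],method="Nelder-Mead",options=dict(initial_simplex=c0[:2]+np.array([[0,0],[.01,0],[0,.01]])))
    print(o.x,o.fun)
for n in("top","side"):
    s=spotter.silhouettes(n,"cooker")[0]; print(n,s["p"],s["box"])
    s=spotter.silhouettes(n,"port")[0]; print(n,"port",s["p"],s["box"])
    for s in spotter.silhouettes(n,"thermometer"): print(n,"th",s["p"],s["box"])
t=cv2.imread("pics/top0.png");s=cv2.imread("pics/side0.png")
a=cv2.resize(t[140:250,235:345],None,fx=4,fy=4,interpolation=2)
b=cv2.resize(t[180:270,120:210],(440,440),interpolation=2)
cv2.imwrite("pics/crop1.png",cv2.resize(np.hstack([a,b]),(800,400)))
E
```

```text
cooker [286.1 196.4] [260.4 248. ] [0.581 0.116 0.003] 0.004824626585574385
lid [409.6 225.1] [313.2 201.4] [ 0.495 -0.201  0.012] 0.000538971116193901
knob [417.5 220.3] [316.9 186.8] [ 0.493 -0.209  0.058] 0.013269534055463645
port [416.  246.6] [332.3 194.5] [ 0.438 -0.206  0.038] 0.0018593575835156315
stand [165.8 212.3] [242.6 320.4] [0.542 0.434 0.007] 0.0018563655099640517
thermometer [147.4 259.5] [244.4 276.1] [0.472 0.451 0.118] 0.12133977565922292
top lid 0.93 [415.1, 225.4, 73.4, 70.8] 4245
[ 0.497 -0.208] 91.0
side lid 0.7 [312.3, 199.2, 62.4, 39.1] 1183
[ 0.497 -0.202] 243.0
top 0.89 [288.6, 193.1, 99.1, 87.9]
top port 0.52 [412.6, 244.6, 9.2, 14.1]
top th 0.75 [147.8, 203.1, 25.2, 17.5]
top th 0.64 [152.1, 258.6, 59.5, 17.7]
top th 0.17 [416.8, 154.7, 58.3, 42.5]
side 0.83 [264.9, 231.4, 91.0, 66.1]Traceback (most recent call last):
  File "<stdin>", line 21, in <module>
IndexError: list index out of range
```

```bash
cat >> h.py <<'E'
from scipy.optimize import minimize
def hull(q,n,P):
    h=cv2.convexHull(proj(n,P).astype(np.float32)); cv2.fillPoly(q,[np.round(h*16).astype(np.int32)],1,shift=4)
def render(n,parts):
    q=np.zeros((420,560),np.uint8)
    for P in parts: hull(q,n,P)
    return q.astype(bool)
def cooker_parts(p):
    x,y,w=p; R=np.array([[np.cos(w),-np.sin(w)],[np.sin(w),np.cos(w)]])
    def box(x0,x1,y0,y1,z0,z1):
        P=np.array([[a,b,c] for a in(x0,x1) for b in(y0,y1) for c in(z0,z1)]); P[:,:2]=P[:,:2]@R.T+[x,y]; return P
    return [np.vstack([circ([x,y,0],.1),circ([x,y,.092],.1),circ([x,y,.1],.098)]),
      box(-.025,.025,-.119,.119,.064,.08),box(-.119,0,-.018,.018,.034,.07)]
def fit(parts,masks,p0,step):
    c=lambda p:sum((render(n,parts(p))^m).sum() for n,m in masks.items())
    p0=np.array(p0,float)
    for _ in range(2):
        o=minimize(c,p0,method="Nelder-Mead",options=dict(initial_simplex=np.vstack([p0,p0+np.diag(step)]),xatol=1e-4,fatol=.5)); p0=o.x
    return o.x,o.fun
E
python3 - <<'E'
from h import *
np.set_printoptions(precision=4,suppress=True)
M={}
for n in("top","side"):
    im=viewer.capture(n); M[n]=spotter.silhouettes(n,"cooker")[0]["pixels"]
    if n=="top":
        hsv=cv2.cvtColor(im,cv2.COLOR_BGR2HSV)
        red=((hsv[...,0]<6)|(hsv[...,0]>174))&(hsv[...,1]>150)&(hsv[...,2]>90); red[:200]=0;red[:,:380]=0
        ys,xs=np.nonzero(red); print("red",xs.mean(),ys.mean(),len(xs),onz("top",(xs.mean(),ys.mean()),.04))
for mm in(M,{"top":M["top"]},{"side":M["side"]}):
    print(list(mm),*[fit(cooker_parts,mm,(.58,.09,w),(.015,.015,.25)) for w in(0,.35)])
t=cv2.imread("pics/top0.png")
p,_=fit(cooker_parts,M,(.58,.09,.3),(.015,.015,.25))
z=cv2.resize(t[130:260,110:345],None,fx=3.4,fy=3.4,interpolation=2)
def dr(P,c):
    for q in proj("top",P): cv2.circle(z,tuple(int(v) for v in (q-[110,130])*3.4+1.2),1,c,-1)
dr(circ([p[0],p[1],.1],.0845),(0,255,0));dr(circ([p[0],p[1],.1],.098),(0,0,255))
d=-np.array([np.cos(p[2]),np.sin(p[2]),0]);dr((np.array([p[0],p[1],.052])+.119*d)[None],(255,255,0))
dr(circ([.542,.434,0],.036),(0,255,0));dr(circ([.542,.434,.112],.0165),(0,0,255));dr(circ([.542,.434,.175],.016),(255,0,0))
cv2.imwrite("pics/crop1.png",z)
E
```

```text
red 413.23770491803276 243.79508196721312 122 [ 0.4439 -0.1989  0.04  ]
['top', 'side'] (array([0.5829, 0.0977, 0.0032]), np.float64(8805.0)) (array([0.5834, 0.0989, 0.465 ]), np.float64(8841.0))
['top'] (array([0.5929, 0.0967, 0.084 ]), np.float64(8145.0)) (array([0.6313, 0.0176, 1.6155]), np.float64(8061.0))Traceback (most recent call last):
  File "<stdin>", line 11, in <module>
  File "h.py", line 39, in fit
    o=minimize(c,p0,method="Nelder-Mead",options=dict(initial_simplex=np.vstack([p0,p0+np.diag(step)]),xatol=1e-4,fatol=.5)); p0=o.x
    res = _minimize_neldermead(fun, x0, args, callback, bounds=bounds,
                               **options)
    fxr = func(xr)
    fx = function(np.copy(x), *(wrapper_args + args))
  File "h.py", line 36, in <lambda>
    c=lambda p:sum((render(n,parts(p))^m).sum() for n,m in masks.items())
               ~~~^^^^^^^^^^^^^^^^^^^^^^^^^^^^^^^^^^^^^^^^^^^^^^^^^^^^^^^
  File "h.py", line 36, in <genexpr>
    c=lambda p:sum((render(n,parts(p))^m).sum() for n,m in masks.items())
                    ~~~~~~^^^^^^^^^^^^
  File "h.py", line 27, in render
    for P in parts: hull(q,n,P)
                    ~~~~^^^^^^^
  File "h.py", line 24, in hull
    h=cv2.convexHull(proj(n,P).astype(np.float32)); cv2.fillPoly(q,[np.round(h*16).astype(np.int32)],1,shift=4)
                     ~~~~^^^^^
  File "h.py", line 7, in proj
    f,cx,cy,R,t=K(n); p=np.atleast_2d(X)@R.T+t
                ~^^^
  File "h.py", line 4, in K
    c=viewer.calibration(n); f=210/np.tan(np.radians(c["vfov"])/2)
ValueError: time passes only in moves, steps and waits
```

```bash
sed -i 's/^def K(n):/import functools\n@functools.lru_cache\ndef K(n):/' h.py
python3 - <<'E'
from h import *
np.set_printoptions(precision=4,suppress=True)
M={}
for n in("top","side"):
    viewer.capture(n)
    for s in spotter.silhouettes(n,"cooker"):
        iou=(s["pixels"]&(r:=render(n,cooker_parts((.58,.1,.3))))).sum()/(s["pixels"]|r).sum()
        print(n,s["p"],s["box"],s["pixels"].sum(),iou)
        if n not in M and iou>.6: M[n]=s["pixels"]
p=None
for mm in(M,*({n:M[n]} for n in M)):
    r=[fit(cooker_parts,mm,(.58,.09,w),(.015,.015,.25)) for w in(0,.35)]; print(list(mm),*r)
    if p is None: p=min(r,key=lambda a:a[1])[0]
t=cv2.imread("pics/top0.png")
z=cv2.resize(t[130:260,110:345],None,fx=3.4,fy=3.4,interpolation=2)
def dr(P,c):
    for q in proj("top",P): cv2.circle(z,tuple(int(v) for v in (q-[110,130])*3.4+1.2),1,c,-1)
dr(circ([p[0],p[1],.1],.0845),(0,255,0));dr(circ([p[0],p[1],.1],.098),(0,0,255))
d=-np.array([np.cos(p[2]),np.sin(p[2]),0]);dr((np.array([p[0],p[1],.052])+.119*d)[None],(255,255,0))
dr(circ([.542,.434,0],.036),(0,255,0));dr(circ([.542,.434,.112],.0165),(0,0,255));dr(circ([.542,.434,.175],.016),(255,0,0))
cv2.imwrite("pics/crop1.png",z)
E
```

```text
top 0.92 [287.2, 193.6, 103.5, 85.6] 5740 0.8781660788714332
side 0.95 [265.9, 231.7, 92.7, 66.9] 4562 0.8637664567830566
['top', 'side'] (array([0.579 , 0.1074, 0.292 ]), np.float64(1098.0)) (array([0.5793, 0.1082, 0.3171]), np.float64(1090.0))
['top'] (array([0.5794, 0.1082, 0.321 ]), np.float64(350.0)) (array([0.5781, 0.1076, 0.2954]), np.float64(356.0))
['side'] (array([ 0.5829,  0.0977, -0.0195]), np.float64(648.0)) (array([0.5833, 0.0979, 0.028 ]), np.float64(646.0))
```

View pics/crop1.png

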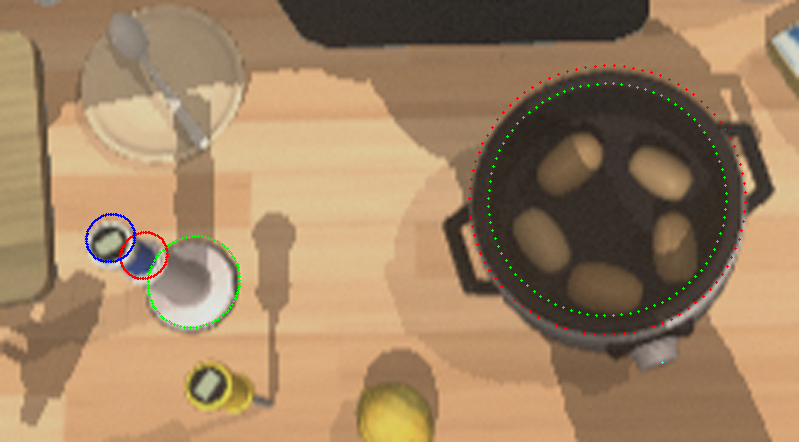

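```bash
cat >> h.py <<'E'
from scipy.spatial.transform import Rotation as Ro
def ori(z,y):
    z=np.array(z,float);z/=np.linalg.norm(z); y=np.array(y,float);y-=z*(y@z);y/=np.linalg.norm(y)
    return Ro.from_matrix(np.c_[np.cross(y,z),y,z]).as_euler("xyz")
def down(a): return ori([0,0,-1],[np.cos(a),np.sin(a),0])   # a: direction of closing line
E
python3 - <<'E'
from h import *
np.set_printoptions(precision=3,suppress=True)
print("knob at z",onz("top",(418,220.2),.0605),onz("side",(316,187),.0605))
print("yellow",tri((174,244),(298,250)), "toaster front-edge",onz("top",(240,142),.19))
c,w=np.array([.579,.108]),.31; L=np.array([.497,-.207])
pz=np.array([-np.sin(.42)*np.cos(w),-np.sin(.42)*np.sin(w),np.cos(.42)])
pm=np.array([c[0]-.057*np.cos(w),c[1]-.057*np.sin(w),.135])
def t(s,p,o): print(s,p,planner.solve_ik(p,o))
for a in(np.pi/2,-np.pi/2):
    for da in (0,-.46,-.3): 
        t(f"lid {a} {da}",[*L,.048],down(a+da+.3)); t("lidup",[*L,.25],down(a+da+.3))
    t("cook",[*c,.138],down(a+.31)); t("cookup",[*c,.25],down(a+.31))
    for q in(0,.4,-.4,.8,-.8): t(f"th {q}",[.542,.434,.12],down(a+q)); t(" up",[.542,.434,.26],down(a+q))
    y=[np.cos(w+a),np.sin(w+a),0]
    for s in(.008,.13): t("ins",pm+s*pz,ori(-pz,y))
E
```

```text
knob at z [ 0.5   -0.209  0.06 ] [ 0.488 -0.198  0.06 ]
yellow (array([0.446, 0.369, 0.142]), np.float64(0.00256763619745753)) toaster front-edge [0.666 0.213 0.19 ]
lid 1.5707963267948966 0 [np.float64(0.497), np.float64(-0.207), 0.048] [ 0.237  0.639  0.096  1.95  -0.108  0.557  2.277]
lidup [np.float64(0.497), np.float64(-0.207), 0.25] [-0.192  0.382  0.645  1.853 -0.271  0.995  2.437]
lid 1.5707963267948966 -0.46 [np.float64(0.497), np.float64(-0.207), 0.048] [ 0.159  0.646  0.198  1.955 -0.224  0.561  1.919]
lidup [np.float64(0.497), np.float64(-0.207), 0.25] [-0.213  0.388  0.672  1.854 -0.285  0.997  1.991]
lid 1.5707963267948966 -0.3 [np.float64(0.497), np.float64(-0.207), 0.048] [ 0.189  0.643  0.159  1.953 -0.18   0.559  2.04 ]
lidup [np.float64(0.497), np.float64(-0.207), 0.25] [-0.202  0.385  0.658  1.853 -0.277  0.996  2.143]
cook [np.float64(0.579), np.float64(0.108), 0.138] [-0.264  0.558  0.004  1.783 -0.003  0.801  1.623]
cookup [np.float64(0.579), np.float64(0.108), 0.25] [-0.319  0.42   0.077  1.699 -0.036  1.025  1.651]
th 0 [0.542, 0.434, 0.12] [-0.714  0.74  -0.
[... 1998 characters left out ...]
-1.582]
 up [0.542, 0.434, 0.26] [-1.087  0.652  0.567  1.408 -0.36   1.185 -1.649]
th -0.4 [0.542, 0.434, 0.12] [-1.162  0.851  0.693  1.519 -0.609  0.996 -2.269]
 up [0.542, 0.434, 0.26] [-1.184  0.699  0.745  1.415 -0.484  1.215 -2.359]
th 0.8 [0.542, 0.434, 0.12] [-1.013  0.781  0.434  1.509 -0.376  0.935 -1.236]
 up [0.542, 0.434, 0.26] [-1.038  0.635  0.481  1.405 -0.302  1.175 -1.291]
th -0.8 [0.542, 0.434, 0.12] [-1.339  1.04   1.083  1.53  -0.971  1.178 -2.437]
 up [0.542, 0.434, 0.26] [-1.334  0.843  1.089  1.424 -0.751  1.323 -2.575]
ins [0.522 0.09  0.142] [-0.681  0.374  0.526  2.291 -1.163  0.239 -0.381]
ins [0.474 0.074 0.254] [-0.788  0.006  0.575  2.303 -0.105  0.418 -1.388]
```

```bash
python3 - <<'E'
from h import *
np.set_printoptions(precision=3,suppress=True)
L=np.array([.498,-.2075]); o=down(np.pi/2-.15)
manip.gripper_to(.07,40)
manip.move_ptp([.33,.54,.3],down(np.pi/2+.5))
manip.move_ptp([*L,.2],o)
manip.servo_line([*L,.048],o,.12)
s=status.state(); print(s["clock"],s["tcp_pos"],s["contact_force"])
manip.gripper_to(0.02,40)
s=status.state(); print(s["clock"],s["finger_gap"],s["finger_force"],s["contact_force"])
manip.servo_line([*L,.13],o,.08)
s=status.state(); print(s["clock"],s["finger_gap"],s["finger_force"],s["contact_force"],s["wrist_torque"])
for n in("top","side"): cv2.imwrite(f"pics/{n}1.png",viewer.capture(n))
cv2.imwrite("pics/pair1.png",np.hstack([cv2.imread("pics/top1.png")[110:400,230:500],cv2.imread("pics/side1.png")[110:400,150:420]]))
E
```

```text
8.075 [ 0.499 -0.208  0.049] [0.843 0.309 0.447]
8.7333 0.03238552136224019 39.99537393799983 [-0.646 -0.359  0.773]
9.9083 0.03221861367881553 40.012570428662 [ 0.09   0.085 -4.604] [ 0.003 -0.026  0.012]
```

View pics/pair1.png

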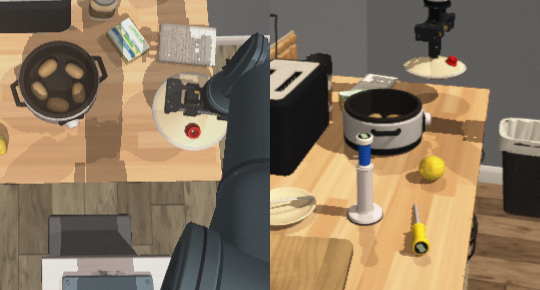

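```bash
cat >> h.py <<'E'
def redpt(n,uv,r=40):
    """red blob centroid near the expected pixel"""
    hsv=cv2.cvtColor(viewer.capture(n),cv2.COLOR_BGR2HSV)
    m=((hsv[...,0]<6)|(hsv[...,0]>174))&(hsv[...,1]>150)&(hsv[...,2]>70)
    ys,xs=np.nonzero(m); k=np.hypot(xs-uv[0],ys-uv[1])<r
    return np.array([xs[k].mean(),ys[k].mean()]),k.sum()
E
python3 - <<'E'
from h import *
np.set_printoptions(precision=4,suppress=True)
c=np.array([.579,.108]);w=.31;o=down(np.pi/2+w)
for n in("top","side"):
    u,k=redpt(n,proj(n,[.444,-.199,.122])[0]);print(n,u,k,onz(n,u,.122))
s=status.state(); p=s["tcp_pos"]; manip.servo_line([p[0],p[1],.24],None,.15)
manip.move_ptp([*c,.24],o)
manip.servo_line([*c,.17],o,.12)
s=status.state(); print(s["clock"],s["tcp_pos"],s["eef_rot"],o)
z=s["tcp_pos"][2]-.048
P=np.array([c[0]-.053*np.cos(w),c[1]-.053*np.sin(w),z+.04])
a=[redpt(n,proj(n,P)[0]) for n in("top","side")]; print(a)
print("expect",P,"top",onz("top",a[0][0],z+.04),"side",onz("side",a[1][0],z+.04),tri(a[0][0],a[1][0]))
im=[cv2.resize(viewer.capture(n)[y:y+130,x:x+130],(400,400),interpolation=2) for n,x,y in(("top",220,130),("side",200,150))]
for i,(n,x,y) in enumerate((("top",220,130),("side",200,150))):
    for r,h,col in((.0945,z+.012,(0,0,255)),(.098,.1,(0,255,0))):
        for q in proj(n,circ([*c,h],r)): cv2.circle(im[i],tuple(int(v) for v in (q-[x,y])*400/130+1),1,col,-1)
cv2.imwrite("pics/pair2.png",np.hstack(im))
E
```

```text
top [422.3618 240.7434] 152 [ 0.4436 -0.197   0.122 ]
side [331.641  170.5256] 78 [ 0.4425 -0.1813  0.122 ]
12.9583 [0.5796 0.1077 0.1706] [-3.1414  0.0011 -2.8323] [-3.1416  0.     -2.8316]
[(array([nan, nan]), np.int64(0)), (array([284.5909, 189.7455]), np.int64(110))]
 ** On entry to DLASCL parameter number  4 had an illegal value
 ** On entry to DLASCL parameter number  4 had an illegal value
 ** On entry to DLASCL parameter number  4 had an illegal value
 ** On entry to DLASCL parameter number  4 had an illegal value
 ** On entry to DLASCL parameter number  5 had an illegal value
 ** On entry to DLASCL parameter number  4 had an illegal valueh.py:53: RuntimeWarning: Mean of empty slice.
  return np.array([xs[k].mean(),ys[k].mean()]),k.sum()
  ret = ret.dtype.type(ret / rcount)
Traceback (most recent call last):
  File "h.py", line 17, in tri
    s=np.linalg.lstsq(np.c_[d1,-d2],o2-o1,rcond=None)[0]
      ~~~~~~~~~~~~~~~^^^^^^^^^^^^^^^^^^^^^^^^^^^^^^^^
numpy.linalg.LinAlgError: SVD did not converge in Linear Least Squares
```

```bash
python3 - <<'E'
from h import *
np.set_printoptions(precision=4,suppress=True)
c=np.array([.5796,.1077]);z=.1706-.048
print("side red",onz("side",(284.59,189.75),z+.04))
im=[cv2.resize(viewer.capture(n)[y:y+130,x:x+130],(400,400),interpolation=2) for n,x,y in(("top",220,130),("side",200,150))]
for i,(n,x,y) in enumerate((("top",220,130),("side",200,150))):
    for r,h,col in((.0945,z+.012,(0,0,255)),(.098,.1,(0,255,0)),(.1,0,(255,0,0))):
        for q in proj(n,circ([*c,h],r)): cv2.circle(im[i],tuple(int(v) for v in (q-[x,y])*400/130+1),1,col,-1)
cv2.imwrite("pics/pair2.png",np.hstack(im))
E
```

```text
side red [0.5261 0.1057 0.1626]
```

View pics/pair2.png

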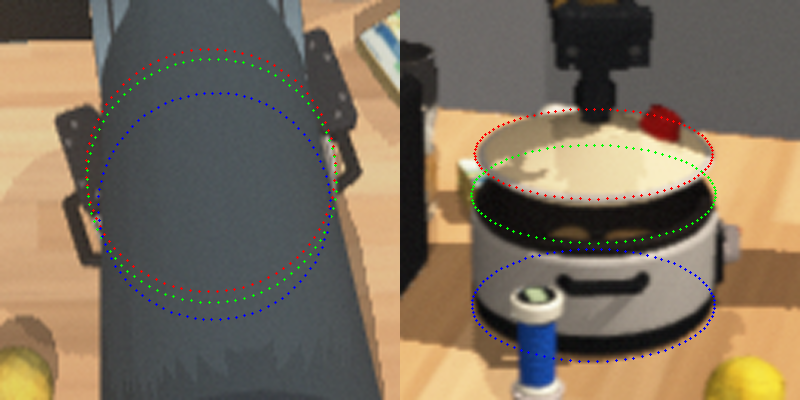

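```bash
python3 - <<'E'
from h import *
np.set_printoptions(precision=4,suppress=True)
c=np.array([.579,.108]);o=down(np.pi/2+.31)
for z in(.152,.147,.144,.141,.139,.1375,.136):
    manip.servo_line([*c,z],o,.03); s=status.state()
    print(z,s["clock"],s["tcp_pos"],s["contact_force"],s["wrist_torque"],s["finger_gap"])
    if s["contact_force"][2]>8: break
E
```

```text
0.152 13.9083 [0.5791 0.108  0.1521] [-0.5031 -0.3244 -4.3531] [ 0.0515 -0.0147  0.0055] 0.03240959946056561
0.147 14.225 [0.5788 0.108  0.1468] [ 0.2258  0.2823 -3.7351] [ 0.0839 -0.0077 -0.0152] 0.0322783399713461
0.144 14.475 [0.5788 0.108  0.1438] [ 0.1026 -0.2571 -3.5789] [ 0.0318 -0.026   0.0175] 0.0321151723950877
0.141 14.725 [0.5788 0.108  0.1408] [-0.1441  0.7765 -3.73  ] [ 0.022  0.037 -0.009] 0.03244043167153258
0.139 14.975 [0.5789 0.108  0.1389] [ 0.3682 -0.726  -3.4202] [ 0.0379 -0.0042  0.015 ] 0.032317781199578406
0.1375 15.225 [0.5794 0.1081 0.138 ] [-1.0664 -0.6233  2.2704] [0.0183 0.2755 0.0222] 0.03201161728377204
0.136 15.475 [0.5795 0.1081 0.1378] [-5.4068 -0.0257 14.5319] [-0.1213  1.2268 -0.0337] 0.03215743696513754
```

```bash
python3 - <<'E'
from h import *
np.set_printoptions(precision=4,suppress=True)
manip.gripper_to(.07,40)
s=status.state();p=s["tcp_pos"]; manip.servo_line([p[0],p[1],.24],None,.15)
manip.move_ptp([.40,.40,.30],down(np.pi/2+.6))
rho=.21
im={n:viewer.capture(n) for n in("top","side")}
w=.31;c=np.array([.579,.108])
P=np.array([c[0]-.053*np.cos(w),c[1]-.053*np.sin(w),.13])
a=[redpt(n,proj(n,P)[0]) for n in("top","side")]
print(status.state()["clock"],"port exp",P,[onz(n,x[0],.13) for n,x in zip(("top","side"),a)],a)
M={n:spotter.silhouettes(n,"lid")[0]["pixels"] for n in im}
lp=lambda q:[circ([*q,.102],.0945),np.vstack([circ([*q,.103],.0945),circ([*q,.131],.02),circ([*q,.162],.017)])]
for n in M: print("lid",n,fit(lp,{n:M[n]},c,(.01,.01)))
# thermometer: cap & stand in each camera
for k in("thermometer","stand"):
    for n in im:
        for d in spotter.spot_point(n,k): print(k,n,d["p"],d["position"],onz(n,d["position"],.112 if k=="thermometer" else 0))
out=[]
for n,x,y in(("top",110,150),("side",200,170)):
    z=im[n].copy()
    z=cv2.resize(z[y:y+160,x:x+160 if n=="side" else x+240],None,fx=2.5 if n=="side" else 1.6667,fy=2.5,interpolation=2)
    f=np.array([2.5 if n=="side" else 1.6667,2.5])
    for h,r,col in((0,.036,(0,255,0)),(.112,.0165,(0,0,255)),(.175,.016,(255,0,0))):
        for q in proj(n,circ([.542,.434,h],r)): cv2.circle(z,tuple(int(v) for v in (q-[x,y])*f+1),1,col,-1)
    out.append(z)
cv2.imwrite("pics/pair3.png",np.hstack(out))
E
```

```text
18.525 port exp [0.5285 0.0918 0.13  ] [array([0.5272, 0.0918, 0.13  ]), array([0.5253, 0.1085, 0.13  ])] [(array([295.379 , 206.6935]), np.int64(124)), (array([284.4393, 202.6822]), np.int64(107))]
lid top (array([0.578 , 0.1085]), np.float64(98.0))
lid side (array([0.5783, 0.11  ]), np.float64(274.0))
thermometer top 0.52 [151.5, 204.0] [0.544  0.4353 0.112 ]
thermometer top 0.42 [148.7, 259.0] [0.4136 0.4359 0.112 ]
thermometer side 0.64 [295.1, 339.0] [0.4096 0.6079 0.112 ]
thermometer side 0.62 [244.6, 272.3] [0.5404 0.4254 0.112 ]
stand top 0.67 [167.8, 215.2] [0.5348 0.4307 0.    ]
stand side 0.66 [241.4, 322.3] [0.5468 0.4308 0.    ]
```

View pics/pair3.png

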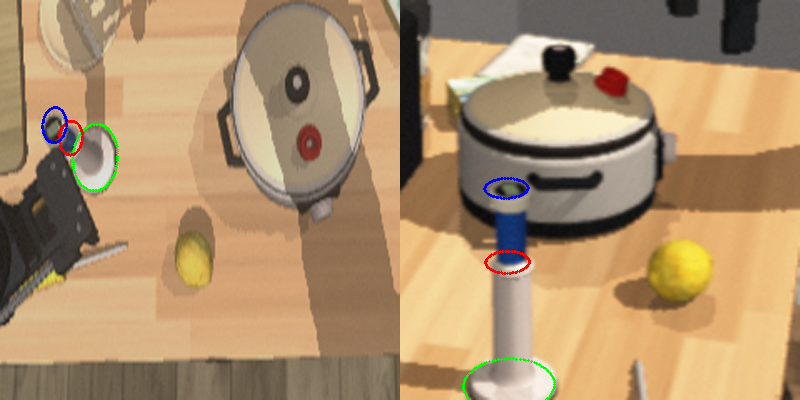

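```bash
cat >> h.py <<'E'
RHO=.21; HS=.029
def grasp_pose(org,thz,fwd,rho=RHO):
    """TCP pose holding a thermometer with origin org, axis thz; fwd = horizontal direction the tip leans to"""
    thz=np.array(thz,float);fwd=np.array([fwd[0],fwd[1],0.]);fwd/=np.linalg.norm(fwd)
    y=np.cross([0,0,1],fwd); tz=Ro.from_rotvec(rho*y).apply(-thz)
    return org+HS*thz+.019*tz, ori(tz,y), tz
E
python3 - <<'E'
from h import *
np.set_printoptions(precision=3,suppress=True)
st=np.array([.539,.435,.112]); z=np.array([0,0,1.])
p,o,tz=grasp_pose(st,z,st); print(p,tz)
for q in(p-.12*tz,p,p+[0,0,.13]): print("st",q,planner.solve_ik(q,o))
c=np.array([.5785,.1083]);w=.31;f=np.array([np.cos(w),np.sin(w),0])
pz=-np.sin(.42)*f+[0,0,np.cos(.42)]; pm=np.array([*c,.135])-.057*f
for rho in(0,.21,.42):
  for s in(0,.12): 
    q,oo,t=grasp_pose(pm+s*pz,pz,f,rho); print(rho,t,q,planner.solve_ik(q,oo))
  q,oo,t=grasp_pose(st,z,st,rho); print("st",planner.solve_ik(q,oo))
E
```

```text
[0.536 0.433 0.122] [-0.162 -0.131 -0.978]
st [0.555 0.448 0.24 ] [-0.873  0.801  0.269  1.12  -0.19   1.455  1.629]
st [0.536 0.433 0.122] [-0.88   0.862  0.251  1.297 -0.206  1.219  1.648]
st [0.536 0.433 0.252] [-0.882  0.74   0.263  1.2   -0.175  1.434  1.626]
0 [ 0.388  0.124 -0.913] [0.52  0.09  0.144] [ 0.241  0.382 -0.553  2.244  0.875  0.218  0.817]
0 [ 0.388  0.124 -0.913] [0.474 0.075 0.254] [-0.881  0.     0.669  2.307 -0.099  0.418  1.751]
st [-0.885  0.744  0.219  1.504 -0.187  0.914  1.643]
0.21 [ 0.199  0.064 -0.978] [0.517 0.089 0.143] [-0.598  0.397  0.424  2.136 -0.41   0.462  2.013]
0.21 [ 0.199  0.064 -0.978] [0.47  0.074 0.252] [-0.745  0.107  0.547  2.153 -0.121  0.692  1.76 ]
st [-0.88   0.862  0.251  1.297 -0.206  1.219  1.648]
0.42 [-0.  0. -1.] [0.513 0.087 0.142] [-0.556  0.475  0.382  1.975 -0.256  0.738  1.86 ]
0.42 [-0.  0. -1.] [0.466 0.072 0.252] [-0.651  0.225  0.467  2.001 -0.124  0.943  1.759]
st [-0.866  1.001  0.279  1.072 -0.227  1.519  1.649]
```

```bash
python3 - <<'E'
from h import *
np.set_printoptions(precision=4,suppress=True)
st=np.array([.539,.435,.112]); z=np.array([0,0,1.])
p,o,tz=grasp_pose(st,z,st)
manip.gripper_to(.06,30)
manip.move_ptp(p-.12*tz,o); manip.servo_line(p,o,.12)
s=status.state(); print(s["clock"],s["tcp_pos"],p,s["contact_force"])
manip.gripper_to(.01,30)
s=status.state(); print(s["finger_gap"],s["finger_force"],s["contact_force"])
manip.servo_line(p+[0,0,.14],o,.12)
s=status.state(); print(s["clock"],s["finger_gap"],s["finger_force"],s["contact_force"],s["tcp_pos"])
q=st+[0,0,s["tcp_pos"][2]-p[2]]
out=[]
for n in("top","side"):
    im=viewer.capture(n)
    for k in("thermometer",):
        for d in spotter.spot_point(n,k): print(k,n,d["p"],d["position"],proj(n,q))
    cc=proj(n,q)[0].astype(int); x,y=max(cc[0]-60,0),max(cc[1]-75,0)
    zz=cv2.resize(im[y:y+130,x:x+130],(400,400),interpolation=2)
    for h,r,col in((-.1,.0035,(0,255,0)),(-.05,.0035,(0,255,0)),(0,.0135,(0,0,255)),(.063,.016,(255,0,0))):
        for v in proj(n,circ(q+[0,0,h],r)): cv2.circle(zz,tuple(int(v) for v in (v-[x,y])*400/130+1),1,col,-1)
    out.append(zz)
cv2.imwrite("pics/pair4.png",np.hstack(out))
E
```

```text
21.075 [0.5365 0.433  0.1234] [0.5359 0.4325 0.1224] [ 0.1814 -0.5716  0.1417]
0.028376481373095216 29.912375700259872 [1.3961 0.6425 0.3311]
23.0 0.02859647952348992 29.952402659218933 [-0.314  -0.1539  0.4851] [0.5355 0.4323 0.2614]
thermometer top 0.82 [128.6, 194.0] [[127.8899 193.8581]]
thermometer top 0.79 [147.7, 258.6] [[127.8899 193.8581]]
thermometer side 0.62 [294.3, 335.9] [[243.1622 207.6743]]
thermometer side 0.52 [245.8, 206.8] [[243.1622 207.6743]]
```

View pics/pair4.png

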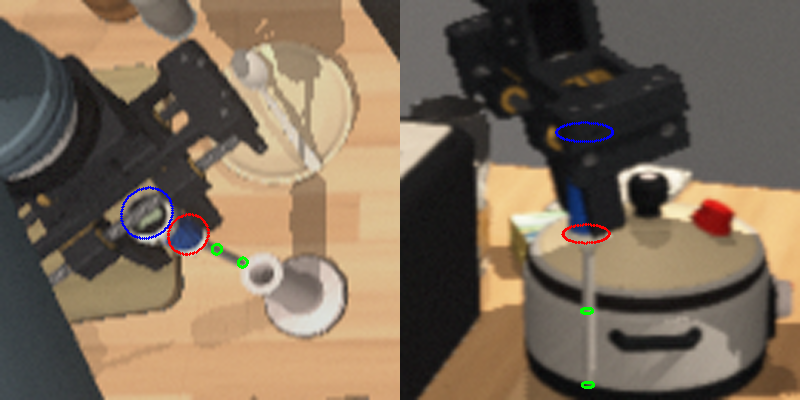

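```bash
cat >> h.py <<'E'
c=np.array([.578,.1085]);w=.31;f=np.array([np.cos(w),np.sin(w),0])
pz=-np.sin(.42)*f+[0,0,np.cos(.42)]; pm=np.array([*c,.135])-.057*f
E
python3 - <<'E'
from h import *
np.set_printoptions(precision=4,suppress=True)
s=status.state(); p=s["tcp_pos"]; manip.servo_line([p[0],p[1],.30],None,.15)
q,o,t=grasp_pose(pm+.16*pz,pz,f); manip.move_ptp(q,o)
d=.115
q,o,t=grasp_pose(pm+d*pz,pz,f); manip.servo_line(q,o,.1)
s=status.state(); print(s["clock"],s["tcp_pos"],q,s["eef_rot"],o,s["finger_gap"])
org=pm+d*pz+s["tcp_pos"]-q
out=[]
for n in("top","side"):
    im=viewer.capture(n)
    print(n,[(d["p"],d["position"]) for d in spotter.spot_point(n,"thermometer")],proj(n,org),[(d["p"],d["position"]) for d in spotter.spot_point(n,"port")],proj(n,pm))
    cc=proj(n,pm+.04*pz)[0].astype(int); x,y=cc-50
    zz=cv2.resize(im[y:y+100,x:x+100],(400,400),interpolation=2)
    for a in np.linspace(-.1,0,6): cv2.circle(zz,tuple(int(v) for v in (proj(n,org+a*pz)[0]-[x,y])*4+1),2,(0,255,0),-1)
    b=np.linspace(0,6.28,40); y2=np.cross(pz,f);y2/=np.linalg.norm(y2);x2=np.cross(y2,pz)
    for v in proj(n,pm+.0145*(np.cos(b)[:,None]*x2+np.sin(b)[:,None]*y2)): cv2.circle(zz,tuple(int(v) for v in (v-[x,y])*4+1),1,(255,0,0),-1)
    out.append(zz)
cv2.imwrite("pics/pair5.png",np.hstack(out))
E
```

```text
25.6083 [0.4718 0.0745 0.248 ] [0.4716 0.0744 0.2479] [-3.1411  0.2096 -2.8313] [-3.1416  0.21   -2.8316] 0.028278072610484376
top [(0.61, [148.9, 259.0])] [[302.9138 220.0347]] [(0.69, [359.0, 153.1]), (0.45, [297.5, 208.0])] [[295.711  207.7753]]
side [(0.9, [295.1, 338.2]), (0.69, [309.8, 158.1])] [[306.7098 157.0033]] [(0.52, [285.1, 198.1])] [[286.4567 198.2178]]
```

View pics/pair5.png

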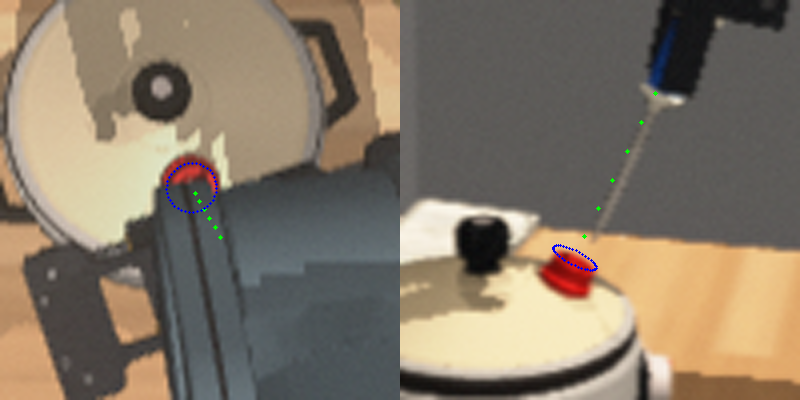

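```bash
cat >> h.py <<'E'
x2=f-pz*(f@pz); x2/=np.linalg.norm(x2); y2=np.cross(pz,x2)
E
python3 - <<'E'
from h import *
np.set_printoptions(precision=4,suppress=True)
OFF=.0045*x2
for d in(.115,.104,.098,.092,.086,.080,.07,.06):
    q,o,t=grasp_pose(pm+d*pz+OFF,pz,f); manip.servo_line(q,o,.04)
    s=status.state(); F=s["contact_force"]; print(d,s["clock"],"axial",F@pz,"x2",F@x2,"y2",F@y2,s["wrist_torque"],"err",(s["tcp_pos"]-q)@np.c_[x2,y2,pz])
    if d==.104: 
        im=viewer.capture("side"); x,y=proj("side",pm+.04*pz)[0].astype(int)-50
        cv2.imwrite("pics/s6.png",cv2.resize(im[y:y+100,x:x+100],(500,500),interpolation=2))
    if abs(F@pz)>6 or np.linalg.norm(F)>8: break
E
```

```text
0.115 26.175 axial -0.04457226536180808 x2 -0.9270548592156311 y2 0.2837294254816813 [-0.0372  0.2466  0.0143] err [0.0005 0.     0.0001]
0.104 26.6 axial -2.169731775785987 x2 -0.31852142887067936 y2 -0.9432537362583608 [-0.0735  0.223  -0.0067] err [-0.0003 -0.0001 -0.0003]
0.098 26.95 axial -0.5216148026032835 x2 0.6309823169699168 y2 -0.2978855831132657 [ 0.0049  0.2384 -0.0068] err [-0.0002  0.     -0.0002]
0.092 27.25 axial -0.09966827654816725 x2 -0.321082795115304 y2 0.24043459009762896 [-0.0322  0.2366  0.0254] err [-0.0002 -0.     -0.0002]
0.086 27.55 axial 0.6042882613592339 x2 0.30979472958597226 y2 0.12017694055386517 [0.0402 0.2342 0.0553] err [-0.0003 -0.     -0.0002]
0.08 27.85 axial -0.15383038390412873 x2 -0.93993384529599 y2 -0.462680616929119 [-0.0114  0.2151  0.0153] err [-0.0002 -0.0001 -0.0002]
0.07 28.25 axial 0.16149390937214864 x2 0.02600102005726178 y2 -0.12857882748692387 [0.0368 0.2572 0.009 ] err [-0.0003 -0.0001 -0.0002]
0.06 28.65 axial -0.4690389079188084 x2 -0.5519567146063942 y2 0.3862487066447656 [ 0.0205  0.1905 -0.0168] err [-0.0003 -0.     -0.0002]
```

View pics/s6.png

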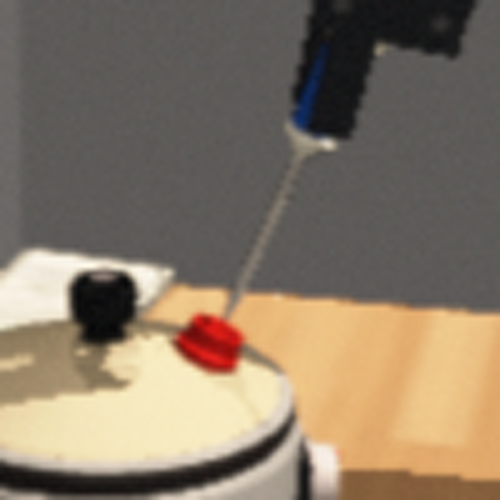

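```bash
python3 - <<'E'
from h import *
np.set_printoptions(precision=4,suppress=True)
OFF=.0045*x2
for d in(.045,.03,.02,.014,.010,.007,.005,.003,.001,-.001,-.003,-.005,-.007):
    q,o,t=grasp_pose(pm+d*pz+OFF,pz,f); manip.servo_line(q,o,.04)
    s=status.state(); F=s["contact_force"]; print(d,s["clock"],"axial %.2f x2 %.2f y2 %.2f"%(F@pz,F@x2,F@y2),s["wrist_torque"],s["finger_gap"])
    if F@pz>8 or np.linalg.norm(F)>15: break
out=[]
for n in("top","side"):
    im=viewer.capture(n); x,y=proj(n,pm+.02*pz)[0].astype(int)-50
    out.append(cv2.resize(im[y:y+100,x:x+100],(400,400),interpolation=2))
cv2.imwrite("pics/p7.png",np.hstack(out))
E
```

```text
0.045 29.175 axial -0.02 x2 0.27 y2 -0.27 [-0.0358  0.208  -0.0304] 0.02834784636478104
0.03 29.7 axial -0.03 x2 -0.45 y2 0.70 [-0.0141  0.2155 -0.0261] 0.02826226714164901
0.02 30.1 axial -0.26 x2 -0.50 y2 0.08 [-0.008   0.2003 -0.0293] 0.028466317054248385
0.014 30.4 axial -0.58 x2 0.02 y2 -0.44 [-0.0625  0.2587 -0.0057] 0.028455369371377135
0.01 30.65 axial 0.05 x2 0.66 y2 0.34 [-0.0032  0.2325  0.0697] 0.02810698562732733
0.007 30.9 axial -1.03 x2 -0.33 y2 -0.10 [-0.0351  0.2034 -0.0054] 0.02825589762650734
0.005 31.15 axial -0.42 x2 0.19 y2 -0.39 [-0.0555  0.3016  0.0406] 0.02847253285864505
0.003 31.4 axial -0.90 x2 -0.37 y2 -0.79 [ 0.0208  0.2195 -0.0106] 0.028106366539449968
0.001 31.65 axial 0.17 x2 0.24 y2 0.11 [-0.1107  0.2199 -0.0222] 0.028572874469165822
-0.001 31.9 axial 13.11 x2 -1.29 y2 0.32 [-0.2747  0.9327  0.0138] 0.027515894900528536
```

View pics/p7.png

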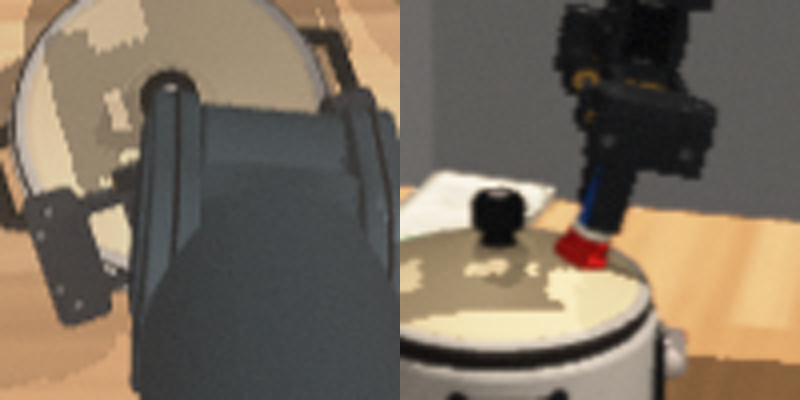

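```bash
python3 - <<'E'
from h import *
np.set_printoptions(precision=4,suppress=True)
q,o,t=grasp_pose(pm+.0045*x2,pz,f)
manip.gripper_to(.06,30)
manip.servo_line(q-.12*t,o,.08)
manip.move_ptp([.33,.45,.30],down(np.pi/2+.6))
s=status.state(); print(s["clock"],s["contact_force"],s["finger_gap"])
out=[]
M={}
for n in("top","side"):
    im=viewer.capture(n); M[n]=spotter.silhouettes(n,"lid")[0]["pixels"]
    print(n,[(d["p"],d["position"]) for d in spotter.spot_point(n,"thermometer")],proj(n,pm))
    x,y=proj(n,pm+.02*pz)[0].astype(int)-50
    zz=cv2.resize(im[y:y+100,x:x+100],(400,400),interpolation=2)
    for a,r in((0,.0135),(.063,.016)):
        b=np.linspace(0,6.28,40)[:,None]
        for v in proj(n,pm+a*pz+r*(np.cos(b)*x2+np.sin(b)*y2)): cv2.circle(zz,tuple(int(v) for v in (v-[x,y])*4+1),1,(0,255,0),-1)
    out.append(zz)
cv2.imwrite("pics/p8.png",np.hstack(out))
E
```

```text
35.7917 [ 0.7493 -1.0055 -0.1185] 0.06011976470131739
top [(0.83, [147.3, 259.0]), (0.45, [296.2, 204.7])] [[295.711  207.7753]]
side [(0.93, [298.1, 339.1]), (0.86, [289.2, 199.1])] [[286.4567 198.2178]]
```

View pics/p8.png

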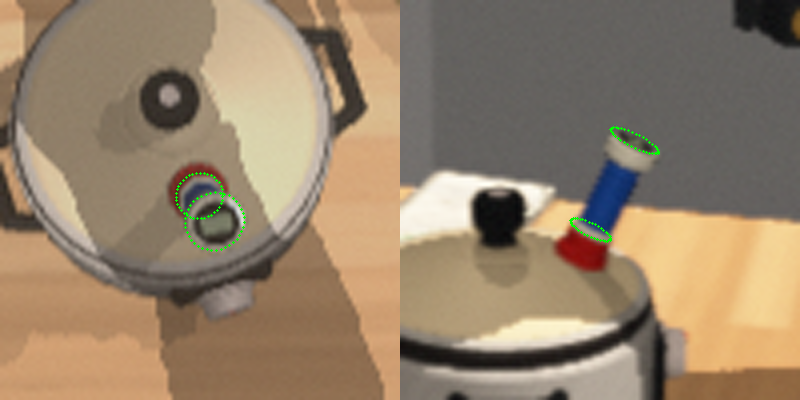

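The thermometer sits in the port with its shoulder on the red rim. Cap and shoulder match the predicted outlines, and the lid is level and closed.

```bash
python3 -c "
from h import *
print(manip.job_done())"
```

```text
the job is handed in; nothing more can be done
None
```

The lid is seated with its port on the dial side, the blue thermometer is home in the port and released, and the job was handed in at about 36 s; the one flaw is that the yellow look-alike, upright at the start, was lying on the worktop by the first picture after I moved the arm, and I don't know whether the arm knocked it.

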